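Park the castor caddy in its bay

ROBOT

A 6-joint arm with a two-finger parallel gripper is mounted at the origin on a cart in front of the work surface, level with it; the furniture and walls round the work are solid. World frame = base frame: x ahead of the robot, y to its left, z up, the work surface at z = 0. Lengths are in m, angles in degrees, forces in N, time in s.
With the tool pointing down it reaches from about 0.3 to 0.75 m from the base axis. Payload 8.5 kg.
Tool frame: the origin (TCP) lies at the very end of the fingers, on their centre line; the grasp point (between the pads) lies 19 mm behind it; z points along the fingers, y is the line along which they close (so a half turn about z gives the same grasp; the last joint's range is limited). The gripper opens to 85 mm and grips with 20 to 120 N. Pads are 22 mm wide; open, the fingers measure 114 mm over their backs; the gripper's body (76 mm by 85 mm) begins 54 mm behind the grasp point. The pads swing forward as they close: fully open they stand 13 mm farther back than shut.
Start: joints at [-79.486, 21.807, 74.336, -0, 83.858, -12.336], TCP at [0.214, -0.507, 0.231] pointing down, gripper open.
Joint ranges: [-178.18, 178.18], [-50.72, 133.34], [12.68, 142.11], [-81.47, 261.47], [9.98, 163.14], [-165.26, 165.26]. Speed limits (degrees/s): [136.94, 136.94, 180, 180, 180, 180].

INTERFACE

Orientations are given as a 3x3 rotation matrix whose columns are the frame's x, y, z axes.
In Python, from rig import env, optics, spotter gives the robot as it stands.
- The arm moves only by the shell command python3 -m crank 'ROWS' [FORCE]. ROWS is JSON, one flat list of numbers, 5 for each row, row after row: the finger opening in cm, from 0 to 8.54, then the shift along the tool's x, y, z in cm, then the turn about the tool's z in rad. A call has exactly 8 rows; each row shifts and turns the commanded pose from where the row before left it, along the tool's axes as they then stand; what a row does not reach is not made up. A row lasts 1/12 s, in which the tool goes at most 41.7 mm and 7.16 degrees, less where a joint would pass 70% of its speed; a pose out of reach is approached as far as the arm can. A call is refused whole if a number of a shift passes 4.17 or a number of a turn 0.125, either way. A call with a gripper value outside its range is refused whole. The fingers move at their own pace and stop on an object; FORCE is the grip in N (left out, the last holds). Time passes only in rows, so rows that do not move let the fingers close, or fill a call up. It gives the time, the measured TCP pose, the force, the opening and the grip force at its end, in the units of the state.
- env.observe(): the state, without advancing time (a new reading comes with each control period).
- optics.get_image(name): name is "scene" or "side" or "wrist"; returns a dict with "color" (420x560x3 uint8, red, green, blue), "intrinsics" (3x3 intrinsics, pixels), "distortion" ([k1, k2, p1, p2, k3] as OpenCV has them; the pictures are not rectified), "pose" (4x4, takes a point from camera to world coordinates). Camera axes: x right, y up, looking along -z (the intrinsics and any distortion apply to the point x, -y, -z); pixel columns grow to the right and rows downward; lengths in m; the calibration is good to about 2 mm. A picture is of the moment at which its call begins. There is no depth.
- env.close_job(): hands the job in; it is judged then, once.
Trained networks look in a picture, given as the dict that the camera call returned (one of the last four; its "shot" number tells which), for a name from the list of things; names that differ only in an ending like _2 or _b are one class to them, and where a whole thing is asked for, a point or a joint stands for the part that bears it (a point fixed in the world has none). Each returns a list of dicts, best first, with "score" (0 to 1); they miss things now and then, are a little off and sometimes report something else, mostly with a low value. They report only what shows in the picture. A call takes as long as a camera call. They do not tell look-alikes from the thing itself.
- spotter.look_for(picture, query): "at" ([column, row] as shares, 0 to 1, of the picture: columns of its width, rows of its height, amid what is visible of it).
The state is a dict: "time_s": time; "q": joint angles; "qvel": joint speeds; "joint_efforts": joint torques, N m; "position": TCP position; "tool_rot": TCP orientation; "ft_force": force on the tool from outside, world axes, zero at the start; "wrist_torque": the same for the moment, N m; "grip_width": finger opening in m; "gripper_force": force on a finger pad.
Only numpy, scipy, OpenCV 4.12 (cv2) and the standard library are available. Lean on these libraries where they do the work, as an engineer would, in place of code of your own. Each camera call takes 0.05 s, during which the arm holds its last target. There are 200 camera calls.

TASK

Push the wheeled caddy by its handle bar, all wheels on the counter, so that both front castors trail straight before its front enters the parking bay. Steer it in between the rails until you feel the sprung buffer, press there with about 10 N for half a second (never push bay or buffer with more than 18 N), then ease off and let go, leaving it still and straight in the bay, front past the yellow line. Keep the oil bottle standing in it and leave the loupe, brass box and turquoise cup where they are.

Things in the scene. Friction and masses are not known exactly. Their poses are not given: they have to be found in the camera images.
- caddy: Loose 4-wheeled caddy, 0.5 kg: aluminium deck, blue sides, 100 mm wide. Origin on the counter under the mid rear axle; x forward, y left. Deck x = -16 to 115 mm, side strips to 39 mm height. Rear wheels (x = 0) only roll straight; front ones are castors, pivots at x = 85, y = +-28, trail 10. Steer by leading the bar on a smooth curve, turning the caddy along it. Rolls with under 1 N.
- caddy_bar (a point): Middle of the caddy's black round handle bar, to be gripped: 14 mm thick, 76 mm long, lying across the caddy (along its y), at caddy x = -12 mm, 100 mm above the counter, on thin posts at its ends. Free for 50 mm in front of it (then the bottle, top at 105 mm height) and behind it.
- caddy_nose (a point): Middle of the face of the caddy's black front bumper (caddy x = 115 mm, 30 mm above the counter), axes as the caddy.
- castor_left (a joint): Swivel angle of the caddy's left front castor, rad: 0 when its wheel trails straight behind the pivot, positive anticlockwise from above. Turns freely; some 40 to 50 mm of straight forward travel brings it to 0 from any start.
- castor_right (a joint): The same for the right front castor.
- bay: Parking bay, fixed: two grey rails 40 mm high, 150 mm long, 106 mm apart inside (3 mm play each side of the caddy), mouth ends 45 mm long, splayed 0.45 rad. Origin on the counter, middle of the mouth where the parallel part begins; x into the bay along the rails, y left, z up. A flat yellow line crosses its floor at x = 26 to 34 mm.
- buffer: Grey block at the bay's end, fixed; origin on the counter mid front face, at bay x = 145 mm; axes as the bay. From it a ram with a black rubber pad (60 x 22 mm, centred 30 mm high) stands out towards the mouth, set differently each time and not measured: the pad's face is anywhere from bay x = 60 to 105 mm; find it by feel. The pad gives 1 mm per 6 N, 5 mm at most.
- oil_bottle: Brown oil bottle with black cap, 44 mm in diameter, 72 mm high, loose on the caddy deck at about caddy x = 71 mm, between low rims. Origin: centre of its underside; z is its upright axis.
- loupe: Loose black loupe with a white band, 30 mm wide, 31 mm high, standing beside the bay. Origin: centre of its underside.
- brass_box: Loose round brass box, 45 mm in diameter, 23 mm high, beside the bay. Origin: centre of its underside.
- parts_cup: Loose turquoise shallow cup, 60 mm in diameter, 16 mm high, beyond the caddy's run as seen from the robot. Origin: centre of its underside.
Mind the look-alikes: they are no part of the job. Of the things that look like the oil_bottle, the smallest one is meant.

How it is judged (in metres and radians):
On the way, in this order (a step that is already met when the one before it is completed fails the run):
1. the caddy has been pushed until both castors trail straight (within 0.3 rad), its front still outside the parallel part of the bay (value of joint castor_left between -0.3 and 0.3 rad and value of joint castor_right between -0.3 and 0.3 rad and distance of caddy from where it was at the start of the episode above 0.025 m and x of caddy_nose in the frame of bay below 0 m), for 0.1 s.
2. the caddy's bumper is pressed against the buffer with more than 5 N for 0.3 s, the caddy between the rails (contact force between caddy and buffer above 5 N and x of caddy_nose in the frame of bay above 0.05 m and y of caddy_nose in the frame of bay between -0.008 and 0.008 m), for 0.3 s.
At the end, for the whole second after the job is handed in: The caddy stands released and still on its wheels between the rails, its bumper past the yellow line (34 to 112 mm into the bay, within 8 mm of the middle) and in line with the bay within 0.1 rad, the oil bottle upright on its deck (x of caddy_nose in the frame of bay between 0.034 and 0.112 m and y of caddy_nose in the frame of bay between -0.008 and 0.008 m and angle between the x axis of caddy and the x axis of bay, either way round below 0.1 rad and angle between caddy's own z axis and vertical below 0.06 rad and height (world z) of caddy below 0.006 m and linear speed of caddy below 0.01 m/s and angle between oil_bottle's own z axis and vertical below 0.15 rad and distance between oil_bottle and caddy below 0.105 m); the robot touches nothing.
It fails at once if the bay or buffer is pushed by the caddy with more than 18 N (contact force between caddy and buffer above 18 N or contact force between caddy and bay above 18 N).
It fails at once if the caddy is lifted off its wheels or tipped (height (world z) of caddy above 0.012 m or angle between caddy's own z axis and vertical above 0.2 rad).
It fails at once if the oil bottle falls over (angle between oil_bottle's own z axis and vertical above 0.5 rad).
It fails at once if the loupe, brass box or cup is shifted by more than 15 mm (distance of any of loupe, brass_box, parts_cup from where it was at the start of the episode above 0.015 m).
It also fails if it takes over 70 s, if anything falls off the work surface, if the arm or the gripper's body presses on something with over 40 N, if the wrist force passes 120 N, or if a joint passes its speed limit or range.

## Working session

There is one attempt and no reset: what is moved stays moved. The work goes in short steps, Python scripts to look and compute and a shell command to move; the robot and the scene stay as the last step left them, time stands still between calls to the robot, and variables do not carry over. Pictures are saved under pics/ and viewed, at most 10 in all, crops included, and the job is handed in when it is done.

```bash
ls; mkdir -p pics
cat > h.py <<'E'
import numpy as np, cv2
from rig import env, optics, spotter
def snap(n,f=None):
    p=optics.get_image(n)
    if f: cv2.imwrite('pics/'+f,cv2.cvtColor(p['color'],cv2.COLOR_RGB2BGR))
    return p
def ray(p,uv):
    K=np.array(p['intrinsics'],float);D=np.array(p['distortion'],float);T=np.array(p['pose'])
    q=cv2.undistortPoints(np.array([[uv]],float),K,D)[0,0]
    d=T[:3,:3]@np.array([q[0],-q[1],-1.]); return T[:3,3],d
def at(p,uv,z):
    o,d=ray(p,uv); return o+d*(z-o[2])/d[2]
def proj(p,X):
    T=np.array(p['pose']);c=(np.atleast_2d(X)-T[:3,3])@T[:3,:3]; c=c*[1,-1,-1]
    return cv2.projectPoints(c,np.zeros(3),np.zeros(3),np.array(p['intrinsics'],float),np.array(p['distortion'],float))[0][:,0]
E
python3 - <<'E'
from h import *
np.set_printoptions(precision=3,suppress=True)
s=env.observe();print(s['time_s'],s['position'],s['tool_rot'],s['ft_force'])
Z=dict(caddy=.03,caddy_bar=.1,caddy_nose=.03,bay=.02,buffer=.03,oil_bottle=.06,loupe=.015,brass_box=.012,parts_cup=.008)
for c in ['scene','side']:
    p=snap(c,c+'0.png'); print(c,np.array(p['pose'])[:3,3])
    for k,z in Z.items():
        for r in spotter.look_for(p,k)[:4]:
            uv=np.array(r['at'])*[560,420]; print(k,round(r['score'],2),uv.round(),at(p,uv,z))
E
```

```text
pics
0.0 [ 0.214 -0.507  0.231] [[ 0.922  0.388 -0.   ]
 [ 0.388 -0.922  0.001]
 [ 0.    -0.001 -1.   ]] [-1.362 -0.349  0.458]
scene [-0.007 -0.015  0.796]
caddy 0.63 [345. 250.] [0.516 0.132 0.03 ]
caddy 0.17 [334. 232.] [0.545 0.172 0.03 ]
caddy_bar 0.64 [346. 248.] [0.473 0.118 0.1  ]
caddy_bar 0.18 [178. 244.] [0.312 0.404 0.1  ]
caddy_nose 0.85 [345. 250.] [0.516 0.131 0.03 ]
bay 0.75 [179. 197.] [0.455 0.538 0.02 ]
buffer 0.64 [163. 190.] [0.448 0.579 0.03 ]
oil_bottle 0.91 [306. 301.] [0.352 0.138 0.06 ]
oil_bottle 0.83 [331. 232.] [0.521 0.17  0.06 ]
loupe 0.6 [183. 248.] [0.347 0.439 0.015]
brass_box 0.48 [226. 181.] [0.562 0.476 0.012]
parts_cup 0.69 [318. 199.] [0.631 0.254 0.008]
side [-0.011  1.094  0.442]
caddy 0.93 [312. 208.] [0.501 0.144 0.03 ]
caddy_bar 0.86 [312. 207.] [0.42  0.296 0.1  ]
caddy_nose 0.81 [316. 205.] [0.506 0.114 0.03 ]
bay 0.91 [242. 272.] [0.451 0.525 0.02 ]
buffer 0.85 [227. 283.] [0.438 0.587 0.03 ]
oil_bottle 0.93 [379. 208.] [0.322 0.108 0.06 ]
oil_bottle 0.92 [301. 198.] [0.53 0.16 0.06]
oil_bottle 0.83 [365. 213.] [0.339 0.16  0.06 ]
loupe 0.63 [305. 272.] [0.35  0.442 0.015]
brass_box 0.61 [216. 251.] [0.567 0.473 0.012]
brass_box 0.42 [313. 210.] [0.516 0.111 0.012]
brass_box 0.38 [302. 197.] [0.599 0.034 0.012]
parts_cup 0.5 [248. 217.] [0.639 0.261 0.008]
```

Run:
```python
import cv2
for c,(x0,y0,x1,y1) in dict(scene=(130,140,400,340),side=(170,150,440,350)).items():
    i=cv2.imread(f'pics/{c}0.png')[y0:y1,x0:x1]
    cv2.imwrite(f'pics/{c}0c.png',cv2.resize(i,None,fx=2.96,fy=2.96,interpolation=cv2.INTER_CUBIC))
```

```text
(no output)
```

View pics/scene0c.png

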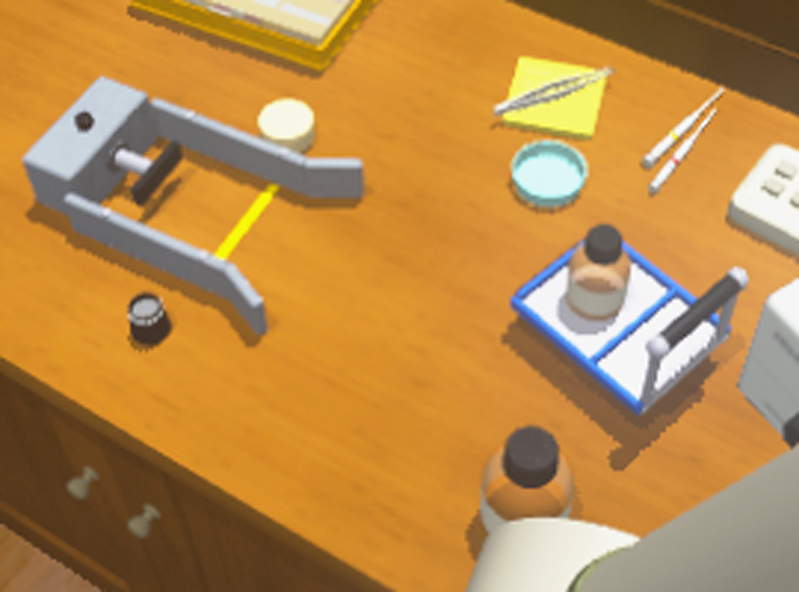

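View pics/side0c.png

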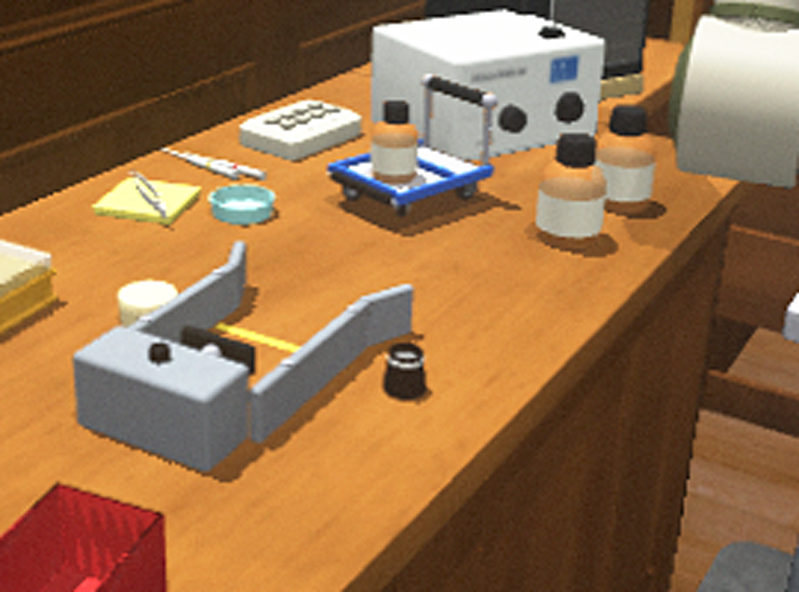

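The wanted bottle is the one on the caddy deck: scene crop (600,275), side crop (395,140), the smallest. The larger look-alikes at scene (530,490), side (570,190) and side (628,160) stand loose on the counter. I'll fit the poses from hand-picked points in both views and check them with overlays.

```bash
cat > fit.py <<'E'
from h import *
from scipy.optimize import least_squares
def T2(v,P):
    c,s=np.cos(v[2]),np.sin(v[2]);P=np.array(P,float);return np.c_[v[0]+c*P[:,0]-s*P[:,1],v[1]+s*P[:,0]+c*P[:,1],P[:,2]]
def fit(obs,v0):
    # obs: list of (pic, [(X,uv)])
    f=lambda v:np.concatenate([(proj(p,T2(v,[a for a,b in l]))-np.array([b for a,b in l])).ravel() for p,l in obs])
    r=least_squares(f,v0,loss='soft_l1',f_scale=1.5);return r.x,f(r.x).reshape(-1,2)
E
cat > m1.py <<'E'
from fit import *
np.set_printoptions(precision=4,suppress=True)
S,D=snap('scene','s1.png'),snap('side','d1.png')
a=lambda u,v:(130+u/2.96,140+v/2.96)
b=lambda u,v:(170+u/2.96,150+v/2.96)
B=.0; 
cad=[(S,[((115,50,39),a(515,300)),((115,-50,39),a(612,236)),((-16,50,39),a(642,405)),((-16,-50,39),a(728,328)),((-12,38,100),a(657,346)),((-12,-38,100),a(739,278))]),
     (D,[((115,50,39),b(400,200)),((115,-50,39),b(331,169)),((-16,50,39),b(492,171)),((-12,38,100),b(489,100)),((-12,-38,100),b(428,81))])]
bay=[(S,[((-40.5,72.6,40),a(264,303)),((-40.5,-72.6,40),a(362,163)),((0,-53,40),a(305,163)),((26,-53,0),a(272,186)),((34,53,0),a(219,256)),((145,0,30),a(115,152))][:5]),
     (D,[((-40.5,72.6,40),b(411,288)),((-40.5,-72.6,40),b(243,245)),((0,53,40),b(360,303)),((34,-53,0),b(215,326)),((26,53,0),b(300,348))])]
m=lambda o:[(p,[(np.array(X)/1e3,u) for X,u in l]) for p,l in o]
cv,r1=fit(m(cad),[.47,.09,2.2]);print('caddy',cv,'\n',r1.round(1).tolist())
bv,r2=fit(m(bay),[.5,.4,1.8]);print('bay',bv,'\n',r2.round(1).tolist())
def box(x0,x1,y0,y1,z): return np.array([(x0,y0,z),(x1,y0,z),(x1,y1,z),(x0,y1,z)])/1e3
out=[]
for p,(x0,y0) in ((S,(130,140)),(D,(170,150))):
    i=cv2.resize(cv2.cvtColor(p['color'],cv2.COLOR_RGB2BGR),None,fx=3,fy=3,interpolation=cv2.INTER_CUBIC)
    for v,P,c in [(cv,box(-16,115,-50,50,39),(0,0,255)),(cv,box(-16,115,-50,50,0),(0,200,255)),(cv,box(-12,-12,-38,38,100),(0,255,0)),(bv,box(0,150,-53,53,40),(0,0,255)),(bv,box(0,150,-53,53,0),(255,0,255)),(bv,box(-40.5,-40.5,-72.6,72.6,40),(0,255,0)),(bv,box(26,34,-53,53,0),(255,0,0))]:
        cv2.polylines(i,[((proj(p,T2(v,P))+.5)*3).astype(int)],True,c,1)
    cv2.imwrite('pics/ov%d.png'%len(out),i[y0*3:y0*3+600,x0*3:x0*3+800]);out.append(1)
R=lambda v,X:((np.array(X)-v[:2])@np.array([[np.cos(v[2]),-np.sin(v[2])],[np.sin(v[2]),np.cos(v[2])]]))
print('bar',T2(cv,[(-.012,0,.1)]),'caddy in bay',R(bv,cv[:2]),cv[2]-bv[2])
for k,X in dict(loupe=(.349,.441),brass=(.565,.474),cup=(.635,.258)).items(): print(k,R(bv,X))
E
python3 m1.py
```

```text
caddy [0.5001 0.0975 1.3017] 
 [[-3.5, -0.8], [-4.9, -4.2], [0.1, 2.3], [2.1, -0.2], [1.6, 0.8], [-1.5, 1.6], [-0.9, -2.5], [-2.4, -2.6], [1.2, -3.5], [-0.5, -0.8], [0.7, -0.7]]
bay [0.4589 0.4151 1.6447] 
 [[-0.3, -1.0], [-0.5, 0.9], [-0.5, 0.6], [2.7, 0.2], [-6.4, 6.7], [-2.2, -3.5], [-0.0, -2.9], [-1.2, -3.6], [-1.1, -0.9], [12.9, 2.4]]
bar [[0.4969 0.0859 0.1   ]] caddy in bay [-0.3198 -0.0176] -0.34307661897554387
loupe [0.034  0.1077]
brass [ 0.0509 -0.1101]
cup [-0.1696 -0.164 ]
```

View pics/ov0.png

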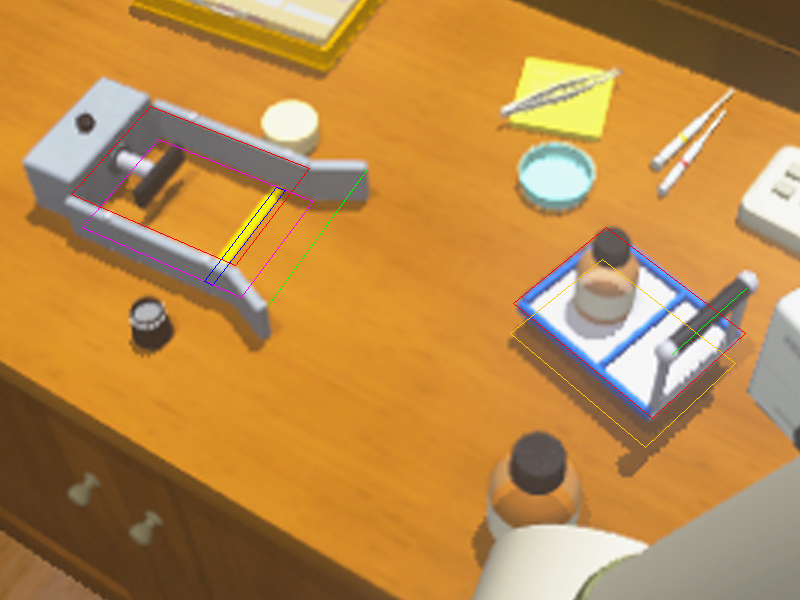

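View pics/ov1.png

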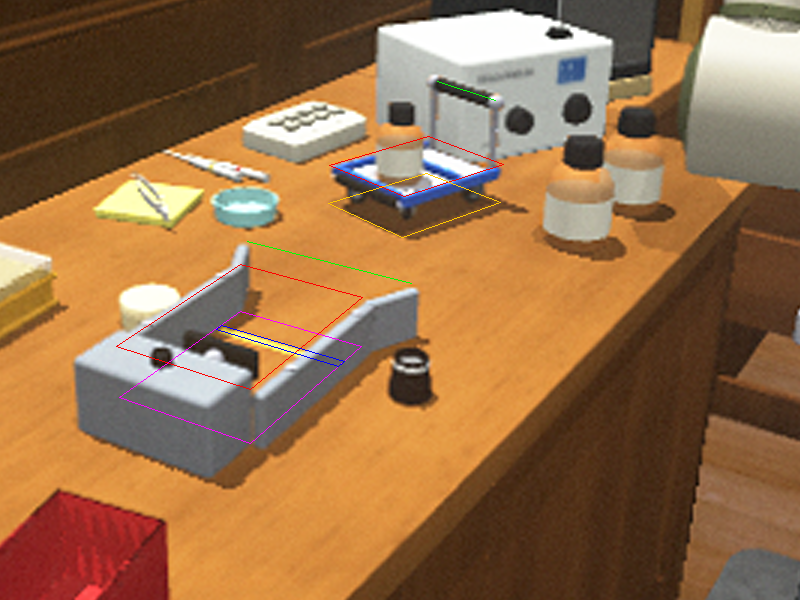

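Overlays fit within about 2 px for both the caddy (scene, 515–745 × 228–445) and the bay; the blue line lies on the yellow one. The instrument box stands just behind the caddy, so I'll check its size and compute the transit.

```bash
cat > go.py <<'E'
import sys,numpy as np
from h import env
# rows for world path: waypoints (x,y,tool-y-axis angle rad,z); prints tool-frame rows (cm,rad)
def rows(path,start=None,prec=2):
    s=env.observe();R=np.array(s['tool_rot']);p=np.array(s['position']) if start is None else np.array(start[:3])
    a=np.arctan2(R[1,1],R[0,1]) if start is None else start[3]
    for x,y,z,b in path:
        # tool down: y axis (cos a, sin a,0), z=(0,0,-1), x = y × z
        d=np.array([x,y,z])-p; ty=np.array([np.cos(a),np.sin(a),0]);tx=np.cross(ty,[0,0,-1])
        turn=-((b-a+np.pi)%(2*np.pi)-np.pi)
        o=np.round([d@tx*100,d@ty*100,-d[2]*100],prec);turn=round(turn,3)
        p=p+(o[0]*tx+o[1]*ty)/100+[0,0,-o[2]/100];a=a-turn
        print(*o,turn,sep=',')
    print('end',p.round(4),round(a,4))
E
python3 - <<'E'
from fit import *
from go import rows
import pickle
from h import *
np.set_printoptions(precision=4,suppress=True)
D=snap('side');S=snap('scene')
o=lambda u,v,b:(b[0]+u/3,b[1]+v/3)
sb=(170,150)
q=at(D,o(607,137,sb),0);print('box corner A base',q)
for z in (.08,.1,.12,.14,.16): print(z,proj(D,[[q[0],q[1],z]])[0],o(612,42,sb))
print('box near corner base (scene)',at(S,o(752,390,(130,140)),0),'side left base',at(D,o(505,160,sb),0))
s=env.observe();R=np.array(s['tool_rot']);print(R[:,1])
p0=np.array(s['position']);a0=np.arctan2(R[1,1],R[0,1]);a1=1.3017-np.pi
t=np.arange(1,25)/24;P1=np.array([.497,.086,.25])
rows([(*(p0+(P1-p0)*k),a0+(a1-a0)*k) for k in t])
E
```

```text
box corner A base [ 0.4338 -0.1461  0.    ]
0.08 [374.6749 172.5067] (374.0, 164.0)
0.1 [375.2634 166.5742] (374.0, 164.0)
0.12 [375.8529 160.5847] (374.0, 164.0)
0.14 [376.4431 154.5385] (374.0, 164.0)
0.16 [377.034  148.4357] (374.0, 164.0)
box near corner base (scene) [0.5287 0.0485 0.    ] side left base [ 0.4934 -0.0107  0.    ]
[ 0.3883 -0.9215 -0.    ]
2.05,-1.82,-0.08,0.028
1.99,-1.87,-0.08,0.028
1.95,-1.93,-0.07,0.027
1.89,-1.98,-0.08,0.028
1.83,-2.04,-0.08,0.028
1.77,-2.08,-0.08,0.028
1.72,-2.13,-0.07,0.028
1.66,-2.18,-0.08,0.028
1.59,-2.23,-0.08,0.027
1.54,-2.27,-0.08,0.028
1.47,-2.31,-0.08,0.028
1.4,-2.35,-0.07,0.028
1.34,-2.38,-0.08,0.028
1.27,-2.43,-0.08,0.028
1.2,-2.46,-0.08,0.027
1.14,-2.49,-0.08,0.028
1.07,-2.52,-0.07,0.028
0.99,-2.55,-0.08,0.028
0.92,-2.58,-0.08,0.028
0.85,-2.6,-0.08,0.028
0.78,-2.63,-0.07,0.027
0.71,-2.64,-0.08,0.028
0.63,-2.67,-0.08,0.028
0.55,-2.68,-0.08,0.028
end [0.497 0.086 0.25 ] -1.84
```

```bash
python3 -m crank '[8.5,2.05,-1.82,-0.08,0.028, 8.5,1.99,-1.87,-0.08,0.028, 8.5,1.95,-1.93,-0.08,0.028, 8.5,1.89,-1.98,-0.08,0.028, 8.5,1.83,-2.04,-0.08,0.028, 8.5,1.77,-2.08,-0.08,0.028, 8.5,1.72,-2.13,-0.08,0.028, 8.5,1.66,-2.18,-0.08,0.028]' 30
python3 -m crank '[8.5,1.59,-2.23,-0.08,0.028, 8.5,1.54,-2.27,-0.08,0.028, 8.5,1.47,-2.31,-0.08,0.028, 8.5,1.4,-2.35,-0.08,0.028, 8.5,1.34,-2.38,-0.08,0.028, 8.5,1.27,-2.43,-0.08,0.028, 8.5,1.2,-2.46,-0.08,0.028, 8.5,1.14,-2.49,-0.08,0.028]'
python3 -m crank '[5,1.07,-2.52,-0.08,0.028, 5,0.99,-2.55,-0.08,0.028, 5,0.92,-2.58,-0.08,0.028, 5,0.85,-2.6,-0.08,0.028, 5,0.78,-2.63,-0.08,0.028, 5,0.71,-2.64,-0.08,0.028, 5,0.63,-2.67,-0.08,0.028, 5,0.55,-2.68,-0.08,0.028]'
python3 -m crank '[5,0,0,0,0, 5,0,0,0,0, 5,0,0,0,0, 5,0,0,0,0, 5,0,0,0,0, 5,0,0,0,0, 5,0,0,0,0, 5,0,0,0,0]'
python3 - <<'E'
from h import *
from fit import *
w=snap('wrist','w1.png');s=env.observe()
v=[.5001,.0975,1.3017]
i=cv2.cvtColor(w['color'],cv2.COLOR_RGB2BGR)
for P in ([(-.016,-.05,.039),(.115,-.05,.039),(.115,.05,.039),(-.016,.05,.039)],[(-.012,-.038,.1),(-.012,.038,.1)]):
    q=proj(w,T2(v,P));print(q.round());cv2.polylines(i,[q.astype(int)],True,(0,0,255),1)
for P in ([(-.0,-.053,.04),(.15,-.053,.04),(.15,.053,.04),(-.0,.053,.04)],):
    q=proj(w,T2([.4589,.4151,1.6447],P));cv2.polylines(i,[q.astype(int)],True,(0,0,255),1)
cv2.imwrite('pics/w1o.png',i);print(s['position'],s['ft_force'],np.array(w['pose'])[:3])
E
```

```text
time_s: 1.87
position: [0.3085, -0.3081, 0.2379]
tool_rot: [[0.985, 0.172, 0.0], [0.172, -0.985, -0.0], [0.0, 0.0, -1.0]]
ft_force: [-0.0, -0.9, -0.2]
grip_width: 0.0849
gripper_force: 0.0
time_s: 2.53
position: [0.4034, -0.1106, 0.2443]
tool_rot: [[0.999, -0.051, 0.0], [-0.051, -0.999, -0.0], [0.0, 0.0, -1.0]]
ft_force: [0.4, -0.6, -0.6]
grip_width: 0.0851
gripper_force: 0.0
time_s: 3.2
position: [0.4985, 0.0869, 0.2506]
tool_rot: [[0.963, -0.271, 0.0], [-0.271, -0.963, -0.0], [0.0, -0.0, -1.0]]
ft_force: [0.2, -1.2, -0.4]
grip_width: 0.05
gripper_force: 0.0
time_s: 3.87
position: [0.4981, 0.0851, 0.2506]
tool_rot: [[0.963, -0.27, 0.0], [-0.27, -0.963, 0.0], [0.0, -0.0, -1.0]]
ft_force: [-0.1, 0.5, 0.2]
grip_width: 0.0499
gripper_force: 0.0
[[288. 141.]
 [171. 142.]
 [179. 227.]
 [288. 226.]]
[[284. 157.]
 [285. 234.]]
[0.49809607 0.08522777 0.25057598] [ 0.13479132 -0.18798799 -0.24882948] [[-2.69997799e-01  9.28224016e-01  2.55932344e-01  5.62133910e-01]
 [-9.62860722e-01 -2.60463968e-01 -7.11178763e-02  6.71573663e-02]
 [ 6.47833177e-04 -2.65628872e-01  9.64075144e-01  3.93938778e-01]]
```

View pics/w1o.png

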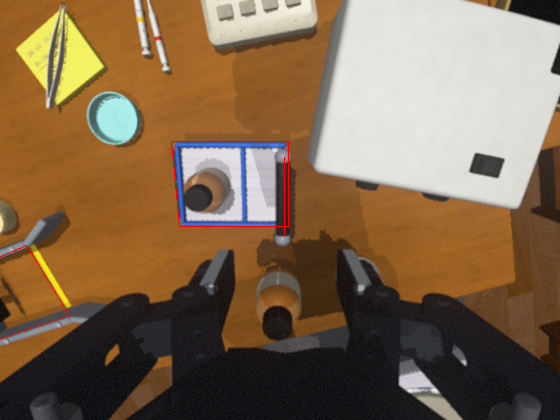

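The wrist view shows the caddy within 3 px of the fit, the bar at (282,158–240), about 3 mm further forward than computed, and the box clear by about 30 px behind. I'll descend now.

```bash
python3 -m crank '[4,0,-0.35,1.06,0, 4,0,0,1.06,0, 4,0,0,1.06,0, 4,0,0,1.06,0, 4,0,0,1.06,0, 4,0,0,1.06,0, 4,0,0,1.06,0, 4,0,0,1.06,0]' 30
python3 -m crank '[4,0,0,1.06,0, 4,0,0,1.06,0, 4,0,0,1.06,0, 4,0,0,1.06,0, 4,0,0,1.06,0, 4,0,0,1.06,0, 4,0,0,1.06,0, 4,0,0,1.06,0]'
python3 -m crank '[3,0,0,0,0, 2.5,0,0,0,0, 2,0,0,0,0, 1.8,0,0,0,0, 1.6,0,0,0,0, 1,0,0,0,0, 1,0,0,0,0, 1,0,0,0,0]' 30
python3 -m crank '[1,0,0,0,0, 1,0,0,0,0, 1,0,0,0,0, 1,0,0,0,0, 1,0,0,0,0, 1,0,0,0,0, 1,0,0,0,0, 1,0,0,0,0]'
```

```text
time_s: 4.58
position: [0.4991, 0.0888, 0.1653]
tool_rot: [[0.963, -0.27, 0.0], [-0.27, -0.963, -0.0], [0.0, -0.0, -1.0]]
ft_force: [0.8, 0.1, -0.6]
grip_width: 0.0401
gripper_force: 0.0
time_s: 5.25
position: [0.4992, 0.0888, 0.0805]
tool_rot: [[0.963, -0.27, 0.0], [-0.27, -0.963, 0.0], [0.0, -0.0, -1.0]]
ft_force: [-0.3, 0.8, 0.1]
grip_width: 0.0402
gripper_force: 0.0
time_s: 5.92
position: [0.4994, 0.0888, 0.0814]
tool_rot: [[0.963, -0.27, 0.001], [-0.27, -0.963, -0.0], [0.001, -0.0, -1.0]]
ft_force: [-0.1, -1.4, 4.6]
grip_width: 0.0128
gripper_force: 29.4
time_s: 6.58
position: [0.4995, 0.0887, 0.0814]
tool_rot: [[0.963, -0.27, 0.001], [-0.27, -0.963, -0.0], [0.001, -0.0, -1.0]]
ft_force: [-0.8, -0.3, 4.6]
grip_width: 0.0133
gripper_force: 29.5
```

```bash
python3 -m crank '[1,0,-0.2,0,0, 1,0,-0.35,0,0, 1,0,-0.35,0,0, 1,0,-0.35,0,0, 1,0,-0.35,0,0, 1,0,-0.35,0,0, 1,0,-0.35,0,0, 1,0,-0.35,0,0]'
python3 -m crank '[1,0,-0.35,0,0, 1,0,-0.35,0,0, 1,0,-0.35,0,0, 1,0,-0.35,0,0, 1,0,-0.35,0,0, 1,0,-0.35,0,0, 1,0,-0.35,0,0, 1,0,-0.35,0,0]'
python3 -m crank '[1,0,-0.2,0,0, 1,0,-0.1,0,0, 1,0,0,0,0, 1,0,0,0,0, 1,0,0,0,0, 1,0,0,0,0, 1,0,0,0,0, 1,0,0,0,0]'
python3 - <<'E'
from h import *
w=snap('wrist','w2.png');snap('side','d2.png')
d=cv2.imread('pics/d2.png');w=cv2.imread('pics/w2.png')
c=cv2.resize(d[150:350,170:440],(800,593),interpolation=cv2.INTER_CUBIC)
cv2.imwrite('pics/d2c.png',c)
cv2.imwrite('pics/v2.png',np.vstack([cv2.resize(c,(405,300)),cv2.resize(w,(405,300))]))
E
```

```text
time_s: 7.25
position: [0.5067, 0.1143, 0.0814]
tool_rot: [[0.963, -0.27, 0.001], [-0.27, -0.963, -0.0], [0.001, 0.0, -1.0]]
ft_force: [0.2, -1.3, 6.5]
grip_width: 0.0133
gripper_force: 29.5
time_s: 7.92
position: [0.5142, 0.1413, 0.0814]
tool_rot: [[0.963, -0.27, 0.001], [-0.27, -0.963, -0.0], [0.001, -0.0, -1.0]]
ft_force: [-0.2, -1.9, 6.2]
grip_width: 0.0128
gripper_force: 29.5
time_s: 8.58
position: [0.5151, 0.1443, 0.0814]
tool_rot: [[0.963, -0.27, 0.002], [-0.27, -0.963, 0.0], [0.001, -0.001, -1.0]]
ft_force: [1.0, 1.2, 5.1]
grip_width: 0.0126
gripper_force: 29.5
```

View pics/v2.png

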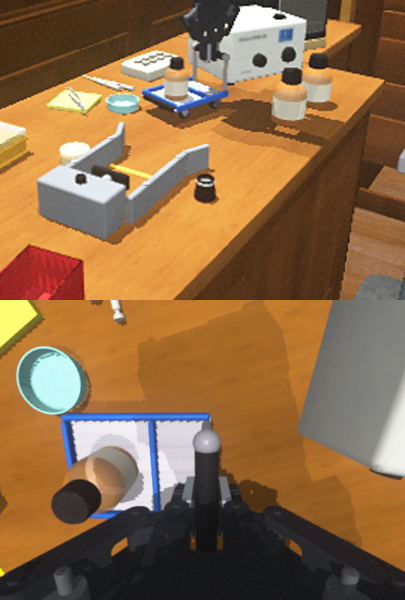

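It has run 58 mm straight and the castors should trail. Next I'll back up about 60 mm while turning left, then approach the bay on a gentle curve.

```bash
cat > plan.py <<'E'
from go import *
BAY=np.array([.4589,.4151,1.6447])
OFF=np.array([-.012,-.0014])
def R(a): return np.array([[np.cos(a),-np.sin(a)],[np.sin(a),np.cos(a)]])
def state(bay=BAY,off=OFF):
    s=env.observe();T=np.array(s['tool_rot']);h=np.arctan2(-T[1,1],-T[0,1])
    ax=np.array(s['position'][:2])-R(h)@off
    return np.r_[R(bay[2]).T@(ax-bay[:2]),h-bay[2]]
def emit(poses,bay=BAY,off=OFF):
    s=env.observe();z=s['position'][2]
    out=[]
    for x,y,t in poses:
        h=t+bay[2];p=bay[:2]+R(bay[2])@[x,y]+R(h)@off
        out.append((*p,z,h-np.pi))
    rows(out,prec=2)
def cubic(st,xe,n,s1=0,y1=0):
    from scipy.interpolate import CubicHermiteSpline as C
    c=C([st[0],xe],[st[1],y1],[np.tan(st[2]),s1])
    u=np.arange(1,n+1)/n;x=st[0]+(xe-st[0])*u
    print('curv',c(st[0],2),c(xe,2))
    return [(a,float(c(a)),float(np.arctan(c(a,1)))) for a in x]
E
python3 - <<'E'
from plan import *
st=state();print(st)
n=24;P=[];x,y,t=st;k=np.sin(np.pi*(np.arange(n)+.5)/n);k/=k.sum()
for i in range(n):
    d=-.062*k[i];t2=t+.467*k[i];m=(t+t2)/2
    x+=d*np.cos(m);y+=d*np.sin(m);t=t2;P.append((x,y,t))
print(P[-1]);emit(P)
E
```

```text
[-0.26243956 -0.03880768 -0.34716132]
(np.float64(-0.323482859003595), np.float64(-0.03183938505414492), np.float64(0.11983868333253614))
0.0,0.03,-0.0,-0.002
0.01,0.07,-0.0,-0.006
0.01,0.13,-0.0,-0.01
0.02,0.18,-0.0,-0.013
0.02,0.22,-0.0,-0.017
0.03,0.27,-0.0,-0.02
0.03,0.3,-0.0,-0.023
0.03,0.33,-0.0,-0.026
0.04,0.36,-0.0,-0.027
0.04,0.38,-0.0,-0.029
0.04,0.39,-0.0,-0.03
0.05,0.4,-0.0,-0.031
0.04,0.4,-0.0,-0.03
0.04,0.4,-0.0,-0.03
0.04,0.38,-0.0,-0.029
0.04,0.36,-0.0,-0.027
0.03,0.33,-0.0,-0.026
0.03,0.3,-0.0,-0.023
0.03,0.26,-0.0,-0.02
0.02,0.23,-0.0,-0.017
0.02,0.17,-0.0,-0.013
0.01,0.13,-0.0,-0.01
0.01,0.08,-0.0,-0.006
0.0,0.03,-0.0,-0.002
end [0.5182 0.0833 0.0814] -1.3771
```

```bash
python3 -m crank '[1,0,0.03,0,-0.002, 1,0.01,0.07,0,-0.006, 1,0.01,0.13,0,-0.01, 1,0.02,0.18,0,-0.013, 1,0.02,0.22,0,-0.017, 1,0.03,0.27,0,-0.02, 1,0.03,0.3,0,-0.023, 1,0.03,0.33,0,-0.026]'
python3 -m crank '[1,0.04,0.36,0,-0.027, 1,0.04,0.38,0,-0.029, 1,0.04,0.39,0,-0.03, 1,0.05,0.4,0,-0.03, 1,0.04,0.4,0,-0.03, 1,0.04,0.4,0,-0.03, 1,0.04,0.38,0,-0.029, 1,0.04,0.36,0,-0.027]'
python3 -m crank '[1,0.03,0.33,0,-0.026, 1,0.03,0.3,0,-0.023, 1,0.03,0.26,0,-0.02, 1,0.02,0.23,0,-0.017, 1,0.02,0.17,0,-0.013, 1,0.01,0.13,0,-0.01, 1,0.01,0.08,0,-0.006, 1,0,0.03,0,-0.002]'
python3 - <<'E'
from plan import *
st=state();print(st)
P=cubic(st,-.145,40); emit(P)
E
```

```text
time_s: 9.35
position: [0.513, 0.1291, 0.0813]
tool_rot: [[0.988, -0.155, 0.001], [-0.155, -0.988, 0.001], [0.001, -0.001, -1.0]]
ft_force: [1.3, 2.3, 6.2]
grip_width: 0.0127
gripper_force: 29.5
time_s: 10.02
position: [0.5145, 0.0982, 0.0813]
tool_rot: [[0.997, 0.077, 0.001], [0.077, -0.997, 0.001], [0.001, -0.0, -1.0]]
ft_force: [0.1, 0.9, 5.6]
grip_width: 0.013
gripper_force: 29.6
time_s: 10.68
position: [0.5179, 0.0833, 0.0813]
tool_rot: [[0.981, 0.192, 0.001], [0.192, -0.981, 0.0], [0.001, -0.0, -1.0]]
ft_force: [-0.7, 0.5, 6.3]
grip_width: 0.0128
gripper_force: 29.6
[-0.32351968 -0.03150922  0.11905391]
curv 3.251956746341159 -4.592084667306391
0.01,-0.45,-0.0,-0.014
0.02,-0.45,-0.0,-0.013
0.01,-0.46,-0.0,-0.012
0.01,-0.45,-0.0,-0.011
0.01,-0.46,-0.0,-0.01
0.01,-0.45,-0.0,-0.01
0.01,-0.46,-0.0,-0.008
0.0,-0.45,-0.0,-0.008
0.01,-0.46,-0.0,-0.007
0.01,-0.46,-0.0,-0.005
0.0,-0.46,-0.0,-0.006
0.01,-0.46,-0.0,-0.004
-0.0,-0.45,-0.0,-0.003
0.0,-0.46,-0.0,-0.003
0.0,-0.46,-0.0,-0.001
0.0,-0.46,-0.0,-0.001
0.0,-0.46,-0.0,-0.0
0.0,-0.46,-0.0,0.0
0.0,-0.46,-0.0,0.002
-0.0,-0.46,-0.0,0.002
-0.0,-0.45,-0.0,0.004
-0.01,-0.46,-0.0,0.004
-0.0,-0.46,-0.0,0.005
-0.01,-0.45,-0.0,0.005
-0.01,-0.46,-0.0,0.007
-0.0,-0.45,-0.0,0.008
-0.01,-0.46,-0.0,0.008
-0.01,-0.45,-0.0,0.009
-0.01,-0.45,-0.0,0.01
-0.01,-0.45,-0.0,0.011
-0.01,-0.45,-0.0,0.012
-0.02,-0.45,-0.0,0.013
-0.01,-0.45,-0.0,0.014
-0.01,-0.45,-0.0,0.014
-0.02,-0.44,-0.0,0.016
-0.01,-0.45,-0.0,0.016
-0.02,-0.44,-0.0,0.018
-0.02,-0.45,-0.0,0.018
-0.02,-0.44,-0.0,0.019
-0.02,-0.45,-0.0,0.02
end [0.4719 0.2587 0.0813] -1.4968
```

```bash
python3 -m crank '[1,0.01,-0.2,0,-0.008, 1,0.01,-0.4,0,-0.01, 1,0.01,-0.45,0,-0.012, 1,0.01,-0.45,0,-0.012, 1,0.01,-0.46,0,-0.011, 1,0.01,-0.45,0,-0.01, 1,0.01,-0.46,0,-0.009, 1,0,-0.45,0,-0.008]'
python3 -m crank '[1,0.01,-0.46,0,-0.007, 1,0.01,-0.46,0,-0.006, 1,0,-0.46,0,-0.005, 1,0.01,-0.46,0,-0.004, 1,0,-0.45,0,-0.003, 1,0,-0.46,0,-0.003, 1,0,-0.46,0,-0.001, 1,0,-0.46,0,-0.001]'
python3 -m crank '[1,0,-0.46,0,0, 1,0,-0.46,0,0, 1,0,-0.46,0,0.002, 1,0,-0.46,0,0.002, 1,0,-0.45,0,0.004, 1,-0.01,-0.46,0,0.004, 1,0,-0.3,0,0.004, 1,0,-0.15,0,0.002]'
python3 - <<'E'
from plan import *
from h import *
from fit import T2
st=state();print(st)
x,y=BAY[:2]+R(BAY[2])@st[:2];v=[x,y,st[2]+BAY[2]];print(v)
out=[]
for n,(x0,y0,x1,y1) in (('scene',(130,160,330,310)),('side',(180,160,380,310))):
    p=snap(n,n+'3.png');i=cv2.resize(cv2.cvtColor(p['color'],cv2.COLOR_RGB2BGR),None,fx=4,fy=4,interpolation=cv2.INTER_CUBIC)
    for V,P,c in ((v,[(-.016,-.05,.039),(.115,-.05,.039),(.115,.05,.039),(-.016,.05,.039)],(0,0,255)),(BAY,[(0,-.053,.04),(.15,-.053,.04),(.15,.053,.04),(0,.053,.04)],(0,0,255)),(BAY,[(.026,-.053,0),(.034,-.053,0),(.034,.053,0),(.026,.053,0)],(255,0,0))):
        cv2.polylines(i,[((proj(p,T2(V,P))+.5)*4).astype(int)],True,c,1)
    cv2.imwrite('pics/ov3%s.png'%n,i[y0*4:y1*4,x0*4:x1*4])
E
```

```text
time_s: 11.35
position: [0.5112, 0.1156, 0.0814]
tool_rot: [[0.963, 0.27, 0.002], [0.27, -0.963, -0.0], [0.001, 0.001, -1.0]]
ft_force: [0.3, -0.6, 6.3]
grip_width: 0.0132
gripper_force: 29.6
time_s: 12.02
position: [0.501, 0.1509, 0.0814]
tool_rot: [[0.954, 0.298, 0.002], [0.298, -0.954, -0.0], [0.001, 0.001, -1.0]]
ft_force: [1.7, -1.7, 5.0]
grip_width: 0.0128
gripper_force: 29.5
time_s: 12.68
position: [0.4913, 0.1817, 0.0814]
tool_rot: [[0.96, 0.281, 0.001], [0.281, -0.96, -0.0], [0.001, 0.0, -1.0]]
ft_force: [1.0, -0.9, 5.6]
grip_width: 0.013
gripper_force: 29.5
[-0.22369718 -0.01124135  0.21112864]
[np.float64(0.48662766722194284), np.float64(0.19284344870106218), np.float64(1.8558286425220525)]
```

View pics/ov3scene.png

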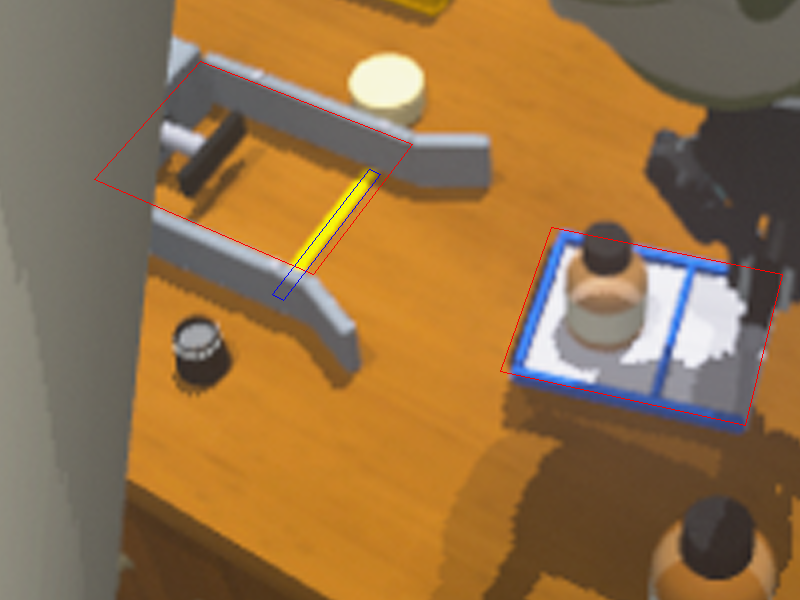

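View pics/ov3side.png

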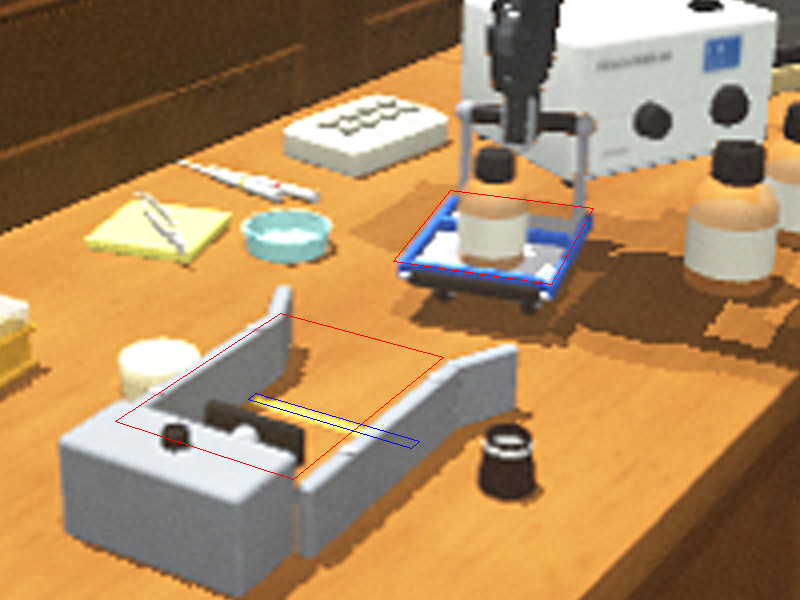

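Relative to the model the caddy sits about 1–1.5 mm further left (scene left edge 1 px off, side right edge 1.5 px off). The bay fit holds to about 1 px. I'll include that offset and finish the curve.

```bash
sed -i 's/-.0014/-.0026/' plan.py
python3 - <<'E'
from plan import *
st=state();print(st)
emit(cubic(st,-.14,24))
E
```

```text
[-0.22388943 -0.01002988  0.21115377]
curv -1.6692379337946206 -3.441034393617941
-0.01,-0.36,-0.0,0.006
-0.0,-0.35,-0.0,0.006
-0.01,-0.36,-0.0,0.006
-0.01,-0.35,-0.0,0.006
-0.0,-0.35,-0.0,0.007
-0.01,-0.36,-0.0,0.007
-0.01,-0.35,-0.0,0.008
-0.0,-0.35,-0.0,0.007
-0.01,-0.35,-0.0,0.008
-0.01,-0.36,-0.0,0.008
-0.01,-0.35,-0.0,0.008
-0.01,-0.35,-0.0,0.009
-0.01,-0.35,-0.0,0.009
-0.01,-0.35,-0.0,0.009
-0.01,-0.34,-0.0,0.01
-0.01,-0.35,-0.0,0.009
-0.01,-0.35,-0.0,0.01
-0.01,-0.35,-0.0,0.011
-0.01,-0.35,-0.0,0.01
-0.01,-0.34,-0.0,0.011
-0.01,-0.35,-0.0,0.011
-0.01,-0.35,-0.0,0.012
-0.01,-0.34,-0.0,0.011
-0.02,-0.35,-0.0,0.012
end [0.4727 0.2637 0.0814] -1.4967
```

```bash
python3 -m crank '[1,-0.01,-0.36,0,0.006, 1,0,-0.35,0,0.006, 1,-0.01,-0.36,0,0.006, 1,-0.01,-0.35,0,0.006, 1,0,-0.35,0,0.007, 1,-0.01,-0.36,0,0.007, 1,-0.01,-0.35,0,0.008, 1,0,-0.35,0,0.007]'
python3 -m crank '[1,-0.01,-0.35,0,0.008, 1,-0.01,-0.36,0,0.008, 1,-0.01,-0.35,0,0.008, 1,-0.01,-0.35,0,0.009, 1,-0.01,-0.35,0,0.009, 1,-0.01,-0.35,0,0.009, 1,-0.01,-0.34,0,0.01, 1,-0.01,-0.35,0,0.009]'
python3 -m crank '[1,-0.01,-0.35,0,0.01, 1,-0.01,-0.35,0,0.011, 1,-0.01,-0.35,0,0.01, 1,-0.01,-0.34,0,0.011, 1,-0.01,-0.35,0,0.011, 1,-0.01,-0.35,0,0.012, 1,-0.01,-0.34,0,0.011, 1,-0.02,-0.35,0,0.012]'
python3 -m crank '[1,0,-0.25,0,0, 1,0,-0.25,0,0, 1,0,-0.25,0,0, 1,0,-0.2,0,0, 1,0,-0.1,0,0, 1,0,0,0,0, 1,0,0,0,0, 1,0,0,0,0]'
python3 - <<'E'
from plan import *
from h import *
from fit import T2
st=state();print(st,st[0]+.115)
x,y=BAY[:2]+R(BAY[2])@st[:2];v=[x,y,st[2]+BAY[2]]
out=[]
for n,(x0,y0) in (('scene',(160,160)),('side',(190,170)),('wrist',None)):
    p=snap(n,n+'4.png');f=4;i=cv2.resize(cv2.cvtColor(p['color'],cv2.COLOR_RGB2BGR),None,fx=f,fy=f,interpolation=cv2.INTER_CUBIC) if n!='wrist' else cv2.cvtColor(p['color'],cv2.COLOR_RGB2BGR)
    f=1 if n=='wrist' else 4
    for V,P,c in ((v,[(-.016,-.05,.039),(.115,-.05,.039),(.115,.05,.039),(-.016,.05,.039)],(0,0,255)),(BAY,[(0,-.053,.04),(.15,-.053,.04),(.15,.053,.04),(0,.053,.04)],(0,255,0)),(BAY,[(.026,-.053,0),(.034,-.053,0),(.034,.053,0),(.026,.053,0)],(255,0,0))):
        cv2.polylines(i,[((proj(p,T2(V,P))+.5)*f).astype(int)],True,c,1)
    out.append(i[:300] if n=='wrist' else i[y0*4:y0*4+400,x0*4:x0*4+560])
cv2.imwrite('pics/ov4.png',cv2.resize(np.vstack([out[0],out[1]]),None,fx=.75,fy=.75))
cv2.imwrite('pics/ov4w.png',out[2])
E
```

```text
time_s: 13.45
position: [0.4836, 0.2087, 0.0814]
tool_rot: [[0.973, 0.229, 0.001], [0.229, -0.973, -0.0], [0.001, 0.0, -1.0]]
ft_force: [0.7, -1.8, 5.3]
grip_width: 0.0127
gripper_force: 29.5
time_s: 14.12
position: [0.477, 0.2359, 0.0814]
tool_rot: [[0.987, 0.161, 0.001], [0.161, -0.987, -0.0], [0.001, 0.0, -1.0]]
ft_force: [-0.4, -2.0, 6.7]
grip_width: 0.0129
gripper_force: 29.6
time_s: 14.78
position: [0.4725, 0.2634, 0.0814]
tool_rot: [[0.997, 0.073, 0.001], [0.073, -0.997, -0.0], [0.001, 0.0, -1.0]]
ft_force: [-0.6, -0.8, 6.6]
grip_width: 0.0128
gripper_force: 29.6
time_s: 15.45
position: [0.4717, 0.274, 0.0813]
tool_rot: [[0.997, 0.074, 0.001], [0.074, -0.997, 0.0], [0.001, -0.0, -1.0]]
ft_force: [-0.7, 0.1, 7.6]
grip_width: 0.0126
gripper_force: 29.6
[-1.29644521e-01  2.28007076e-04 -5.38384948e-06] -0.01464452121269387Traceback (most recent call last):
  File "<stdin>", line 7, in <module>
TypeError: cannot unpack non-iterable NoneType object
```

```bash
cat > ov.py <<'E'
from plan import *
from h import *
from fit import T2
import sys
def ov(f1):
    st=state();print(st,st[0]+.115)
    x,y=BAY[:2]+R(BAY[2])@st[:2];v=[x,y,st[2]+BAY[2]];out=[]
    for n in ('scene','side','wrist'):
        p=snap(n);f=1 if n=='wrist' else 4
        i=cv2.resize(cv2.cvtColor(p['color'],cv2.COLOR_RGB2BGR),None,fx=f,fy=f,interpolation=cv2.INTER_CUBIC)
        if n!='wrist':
          for V,P,c in ((v,[(-.016,-.05,.039),(.115,-.05,.039),(.115,.05,.039),(-.016,.05,.039)],(0,0,255)),(BAY,[(0,-.053,.04),(.15,-.053,.04),(.15,.053,.04),(0,.053,.04)],(0,255,0))):
            cv2.polylines(i,[((proj(p,T2(V,P))+.5)*f).astype(int)],True,c,1)
        if n=='wrist': out.append(i[:300,:400])
        else:
            c=((proj(p,T2(BAY,[(-.02,0,.04)]))[0])*4).astype(int)
            out.append(i[c[1]-300:c[1]+300,c[0]-200:c[0]+200] if n=='side' else i[c[1]-150:c[1]+150,c[0]-200:c[0]+200])
    cv2.imwrite('pics/'+f1,np.hstack([np.vstack([out[0],out[2]]),out[1]]))
ov(sys.argv[1])
E
python3 ov.py ov4.png
```

```text
[-1.29653704e-01  2.19870426e-04 -7.27972299e-05] -0.014653704230765327
```

View pics/ov4.png

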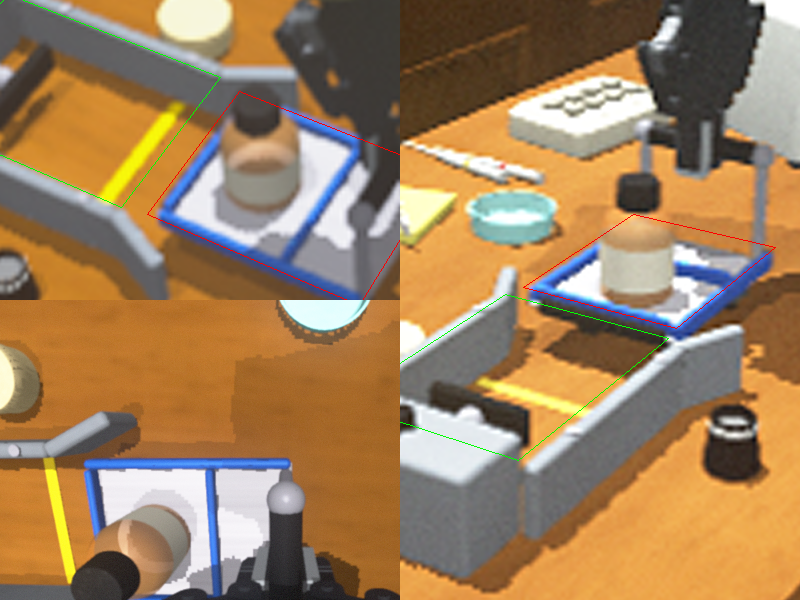

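Nose is 15 mm before the parallel part (scene panel: caddy centred in the mouth; side panel: same), offsets agree to about 1 mm. I'll drive straight in and watch the force.

```bash
python3 -m crank '[1,0,-0.15,0,0, 1,0,-0.25,0,0, 1,0,-0.25,0,0, 1,0,-0.25,0,0, 1,0,-0.25,0,0, 1,0,-0.25,0,0, 1,0,-0.25,0,0, 1,0,-0.25,0,0]'
python3 -m crank '[1,0,-0.2,0,0, 1,0,-0.2,0,0, 1,0,-0.2,0,0, 1,0,-0.2,0,0, 1,0,-0.2,0,0, 1,0,-0.2,0,0, 1,0,-0.1,0,0, 1,0,0,0,0]'
python3 - <<'E'
from plan import *
s=env.observe();print(state(),s['ft_force'],s['wrist_torque'])
E
```

```text
time_s: 16.37
position: [0.4704, 0.2928, 0.0814]
tool_rot: [[0.997, 0.074, 0.001], [0.074, -0.997, -0.0], [0.001, 0.0, -1.0]]
ft_force: [-0.6, -0.6, 7.1]
grip_width: 0.0134
gripper_force: 29.6
time_s: 17.03
position: [0.4694, 0.306, 0.0814]
tool_rot: [[0.997, 0.074, 0.001], [0.074, -0.997, 0.0], [0.001, -0.0, -1.0]]
ft_force: [-0.7, 0.3, 6.7]
grip_width: 0.0129
gripper_force: 29.6
[-9.76128800e-02  1.66119389e-04  7.64607636e-05] [-0.74204507  0.31213549  6.73569121] [-0.00030173  0.02767622  0.02707205]
```

```bash
python3 -m crank '[1,0,-0.15,0,0, 1,0,-0.2,0,0, 1,0,-0.2,0,0, 1,0,-0.2,0,0, 1,0,-0.2,0,0, 1,0,-0.2,0,0, 1,0,-0.2,0,0, 1,0,-0.2,0,0]'
python3 -m crank '[1,0,-0.2,0,0, 1,0,-0.2,0,0, 1,0,-0.2,0,0, 1,0,-0.2,0,0, 1,0,-0.2,0,0, 1,0,-0.2,0,0, 1,0,-0.1,0,0, 1,0,0,0,0]'
python3 - <<'E'
from plan import *
from h import *
p=snap('scene');d=snap('side')
for c,l in ((p,[(130+243/4,160+116/4),(130+185/4,160+182/4)]),(d,[(180+304/4,160+432/4),(180+208/4,160+402/4)])):
    for u in l: print(R(BAY[2]).T@(at(c,u,.041)[:2]-BAY[:2]))
s=env.observe();print(state(),s['ft_force'],s['wrist_torque'])
E
```

```text
time_s: 17.7
position: [0.4683, 0.3212, 0.0814]
tool_rot: [[0.997, 0.074, 0.001], [0.074, -0.997, -0.0], [0.001, 0.0, -1.0]]
ft_force: [0.3, -1.4, 6.0]
grip_width: 0.0127
gripper_force: 29.6
time_s: 18.37
position: [0.4674, 0.3344, 0.0814]
tool_rot: [[0.997, 0.074, 0.001], [0.074, -0.997, 0.0], [0.001, -0.0, -1.0]]
ft_force: [-0.4, -0.6, 5.7]
grip_width: 0.0133
gripper_force: 29.6
[ 0.09869317 -0.0257533 ]
[0.09958257 0.03195985]
[0.11190718 0.03550527]
[ 0.11144937 -0.02275622]
[-6.91330989e-02  9.51916945e-05 -6.71842601e-05] [0.49334159 0.69121885 5.46906309] [0.10149563 0.02450024 0.02489581]
```

```bash
cat > ok.py <<'E'
import sys
from rig import env
s=env.observe();f=s['ft_force'];print(round(s['time_s'],2),[round(float(v),4) for v in s['position']],[round(float(v),1) for v in f]);sys.exit(f[1]<-3.5 or abs(f[0])>4)
E
q(){ python3 ok.py; }
python3 -m crank '[1,0,-0.1,0,0, 1,0,-0.1,0,0, 1,0,-0.1,0,0, 1,0,-0.1,0,0, 1,0,-0.1,0,0, 1,0,-0.1,0,0, 1,0,-0.1,0,0, 1,0,-0.1,0,0]' >/dev/null; q &&
python3 -m crank '[1,0,-0.1,0,0, 1,0,-0.1,0,0, 1,0,-0.1,0,0, 1,0,-0.1,0,0, 1,0,-0.1,0,0, 1,0,-0.1,0,0, 1,0,-0.1,0,0, 1,0,-0.1,0,0]' >/dev/null; q &&
python3 -m crank '[1,0,-0.03,0,0, 1,0,-0.03,0,0, 1,0,-0.03,0,0, 1,0,-0.03,0,0, 1,0,-0.03,0,0, 1,0,-0.03,0,0, 1,0,-0.03,0,0, 1,0,-0.03,0,0]' >/dev/null; q &&
python3 -m crank '[1,0,-0.03,0,0, 1,0,-0.03,0,0, 1,0,-0.03,0,0, 1,0,-0.03,0,0, 1,0,-0.03,0,0, 1,0,-0.03,0,0, 1,0,-0.03,0,0, 1,0,-0.03,0,0]' >/dev/null; q &&
python3 -m crank '[1,0,-0.03,0,0, 1,0,-0.03,0,0, 1,0,-0.03,0,0, 1,0,-0.03,0,0, 1,0,-0.03,0,0, 1,0,-0.03,0,0, 1,0,-0.03,0,0, 1,0,-0.03,0,0]' >/dev/null; q &&
python3 -m crank '[1,0,-0.03,0,0, 1,0,-0.03,0,0, 1,0,-0.03,0,0, 1,0,-0.03,0,0, 1,0,-0.03,0,0, 1,0,-0.03,0,0, 1,0,-0.03,0,0, 1,0,-0.03,0,0]' >/dev/null; q &&
python3 -m crank '[1,0,-0.03,0,0, 1,0,-0.03,0,0, 1,0,-0.03,0,0, 1,0,-0.03,0,0, 1,0,-0.03,0,0, 1,0,-0.03,0,0, 1,0,-0.03,0,0, 1,0,-0.03,0,0]' >/dev/null; q &&
python3 -m crank '[1,0,-0.03,0,0, 1,0,-0.03,0,0, 1,0,-0.03,0,0, 1,0,-0.03,0,0, 1,0,-0.03,0,0, 1,0,-0.03,0,0, 1,0,-0.03,0,0, 1,0,-0.03,0,0]' >/dev/null; q
python3 -c "
from plan import *
print(state(),env.observe()['wrist_torque'])"
```

```text
19.13 [0.4668, 0.3421, 0.0814] [-0.8, -1.3, 6.2]
19.13 [0.4668, 0.3421, 0.0814] [-0.8, -1.3, 6.2]
19.13 [0.4668, 0.3421, 0.0814] [-0.8, -1.3, 6.2]
19.13 [0.4668, 0.3421, 0.0814] [-0.8, -1.3, 6.2]
19.13 [0.4668, 0.3421, 0.0814] [-0.8, -1.3, 6.2]
19.13 [0.4668, 0.3421, 0.0814] [-0.8, -1.3, 6.2]
19.13 [0.4668, 0.3421, 0.0814] [-0.8, -1.3, 6.2]
19.13 [0.4668, 0.3421, 0.0814] [-0.8, -1.3, 6.2]
[-6.13406539e-02  7.79543513e-05 -9.62244917e-05] [-0.14884714 -0.02318889 -0.04584297]False
False
False
False
False
False
False
False
```

```bash
sed -i 's/sys.exit(\(.*\))$/sys.exit(int(\1))/' ok.py
q(){ python3 ok.py || exit 1; }
python3 -m crank '[1,0,-0.1,0,0, 1,0,-0.1,0,0, 1,0,-0.1,0,0, 1,0,-0.1,0,0, 1,0,-0.1,0,0, 1,0,-0.1,0,0, 1,0,-0.1,0,0, 1,0,-0.1,0,0]' >/dev/null; q
python3 -m crank '[1,0,-0.04,0,0, 1,0,-0.03,0,0, 1,0,-0.03,0,0, 1,0,-0.03,0,0, 1,0,-0.03,0,0, 1,0,-0.03,0,0, 1,0,-0.03,0,0, 1,0,-0.03,0,0]' >/dev/null; q
python3 -m crank '[1,0,-0.03,0,0, 1,0,-0.03,0,0, 1,0,-0.03,0,0, 1,0,-0.03,0,0, 1,0,-0.03,0,0, 1,0,-0.03,0,0, 1,0,-0.03,0,0, 1,0,-0.03,0,0]' >/dev/null; q
python3 -m crank '[1,0,-0.03,0,0, 1,0,-0.03,0,0, 1,0,-0.03,0,0, 1,0,-0.03,0,0, 1,0,-0.03,0,0, 1,0,-0.03,0,0, 1,0,-0.03,0,0, 1,0,-0.03,0,0]' >/dev/null; q
python3 -m crank '[1,0,-0.03,0,0, 1,0,-0.03,0,0, 1,0,-0.03,0,0, 1,0,-0.03,0,0, 1,0,-0.03,0,0, 1,0,-0.03,0,0, 1,0,-0.03,0,0, 1,0,-0.03,0,0]' >/dev/null; q
python3 -m crank '[1,0,-0.03,0,0, 1,0,-0.03,0,0, 1,0,-0.03,0,0, 1,0,-0.03,0,0, 1,0,-0.03,0,0, 1,0,-0.03,0,0, 1,0,-0.03,0,0, 1,0,-0.03,0,0]' >/dev/null; q
python3 -m crank '[1,0,-0.03,0,0, 1,0,-0.03,0,0, 1,0,-0.03,0,0, 1,0,-0.03,0,0, 1,0,-0.03,0,0, 1,0,-0.03,0,0, 1,0,-0.03,0,0, 1,0,-0.03,0,0]' >/dev/null; q
python3 -m crank '[1,0,-0.03,0,0, 1,0,-0.03,0,0, 1,0,-0.03,0,0, 1,0,-0.03,0,0, 1,0,-0.03,0,0, 1,0,-0.03,0,0, 1,0,-0.03,0,0, 1,0,-0.03,0,0]' >/dev/null; q
```

```text
19.8 [0.4662, 0.3501, 0.0814] [0.5, -1.5, 6.7]
20.47 [0.4661, 0.3526, 0.0814] [0.6, -0.7, 6.0]
21.13 [0.4659, 0.355, 0.0814] [0.2, -0.9, 7.1]
21.8 [0.4657, 0.3574, 0.0814] [0.3, -1.5, 5.7]
22.47 [0.4656, 0.3598, 0.0814] [0.3, -0.5, 5.8]
23.13 [0.4654, 0.3621, 0.0814] [0.3, -0.3, 5.0]
23.8 [0.4652, 0.3646, 0.0814] [0.1, -1.8, 6.5]
24.47 [0.4651, 0.3669, 0.0814] [0.4, -1.4, 6.2]
```

```bash
q(){ python3 ok.py || exit 1; }
python3 -m crank '[1,0,-0.03,0,0, 1,0,-0.03,0,0, 1,0,-0.03,0,0, 1,0,-0.03,0,0, 1,0,-0.03,0,0, 1,0,-0.03,0,0, 1,0,-0.03,0,0, 1,0,-0.03,0,0]' >/dev/null; q
python3 -m crank '[1,0,-0.03,0,0, 1,0,-0.03,0,0, 1,0,-0.03,0,0, 1,0,-0.03,0,0, 1,0,-0.03,0,0, 1,0,-0.03,0,0, 1,0,-0.03,0,0, 1,0,-0.03,0,0]' >/dev/null; q
python3 -m crank '[1,0,-0.03,0,0, 1,0,-0.03,0,0, 1,0,-0.03,0,0, 1,0,-0.03,0,0, 1,0,-0.03,0,0, 1,0,-0.03,0,0, 1,0,-0.03,0,0, 1,0,-0.03,0,0]' >/dev/null; q
python3 -m crank '[1,0,-0.03,0,0, 1,0,-0.03,0,0, 1,0,-0.03,0,0, 1,0,-0.03,0,0, 1,0,-0.03,0,0, 1,0,-0.03,0,0, 1,0,-0.03,0,0, 1,0,-0.03,0,0]' >/dev/null; q
python3 -m crank '[1,0,-0.03,0,0, 1,0,-0.03,0,0, 1,0,-0.03,0,0, 1,0,-0.03,0,0, 1,0,-0.03,0,0, 1,0,-0.03,0,0, 1,0,-0.03,0,0, 1,0,-0.03,0,0]' >/dev/null; q
python3 -m crank '[1,0,-0.03,0,0, 1,0,-0.03,0,0, 1,0,-0.03,0,0, 1,0,-0.03,0,0, 1,0,-0.03,0,0, 1,0,-0.03,0,0, 1,0,-0.03,0,0, 1,0,-0.03,0,0]' >/dev/null; q
python3 -m crank '[1,0,-0.03,0,0, 1,0,-0.03,0,0, 1,0,-0.03,0,0, 1,0,-0.03,0,0, 1,0,-0.03,0,0, 1,0,-0.03,0,0, 1,0,-0.03,0,0, 1,0,-0.03,0,0]' >/dev/null; q
python3 -m crank '[1,0,-0.03,0,0, 1,0,-0.03,0,0, 1,0,-0.03,0,0, 1,0,-0.03,0,0, 1,0,-0.03,0,0, 1,0,-0.03,0,0, 1,0,-0.03,0,0, 1,0,-0.03,0,0]' >/dev/null; q
```

```text
25.13 [0.4649, 0.3693, 0.0814] [0.5, -0.9, 6.6]
25.8 [0.4647, 0.3718, 0.0814] [-0.0, -1.0, 6.0]
26.47 [0.4645, 0.3742, 0.0814] [0.9, -1.0, 5.7]
27.13 [0.4643, 0.3766, 0.0814] [1.7, -1.3, 5.6]
27.8 [0.4642, 0.3789, 0.0814] [0.4, -0.5, 5.9]
28.47 [0.464, 0.3813, 0.0814] [1.2, -1.7, 6.2]
29.13 [0.4638, 0.3837, 0.0814] [0.3, -0.8, 6.3]
29.8 [0.4637, 0.3861, 0.0814] [1.3, -0.6, 6.5]
```

```bash
q(){ python3 ok.py || exit 1; }
python3 -m crank '[1,0,-0.03,0,0, 1,0,-0.03,0,0, 1,0,-0.03,0,0, 1,0,-0.03,0,0, 1,0,-0.03,0,0, 1,0,-0.03,0,0, 1,0,-0.03,0,0, 1,0,-0.03,0,0]' >/dev/null; q
python3 -m crank '[1,0,-0.03,0,0, 1,0,-0.03,0,0, 1,0,-0.03,0,0, 1,0,-0.03,0,0, 1,0,-0.03,0,0, 1,0,-0.03,0,0, 1,0,-0.03,0,0, 1,0,-0.03,0,0]' >/dev/null; q
python3 -m crank '[1,0,-0.03,0,0, 1,0,-0.03,0,0, 1,0,-0.03,0,0, 1,0,-0.03,0,0, 1,0,-0.03,0,0, 1,0,-0.03,0,0, 1,0,-0.03,0,0, 1,0,-0.03,0,0]' >/dev/null; q
python3 -m crank '[1,0,-0.03,0,0, 1,0,-0.03,0,0, 1,0,-0.03,0,0, 1,0,-0.03,0,0, 1,0,-0.03,0,0, 1,0,-0.03,0,0, 1,0,-0.03,0,0, 1,0,-0.03,0,0]' >/dev/null; q
python3 -m crank '[1,0,-0.03,0,0, 1,0,-0.03,0,0, 1,0,-0.03,0,0, 1,0,-0.03,0,0, 1,0,-0.03,0,0, 1,0,-0.03,0,0, 1,0,-0.03,0,0, 1,0,-0.03,0,0]' >/dev/null; q
```

```text
30.47 [0.4635, 0.3885, 0.0814] [0.4, -1.0, 5.4]
31.13 [0.4633, 0.3909, 0.0814] [0.8, -1.2, 6.0]
31.8 [0.4633, 0.3922, 0.0815] [0.8, -8.3, 7.1]
```

Buffer felt at about 7 N. I'll press a little more and hold.

```bash
python3 -m crank '[1,0,-0.03,0,0, 1,0,-0.02,0,0, 1,0,0,0,0, 1,0,0,0,0, 1,0,0,0,0, 1,0,0,0,0, 1,0,0,0,0, 1,0,0,0,0]' >/dev/null; python3 ok.py
```

```text
32.47 [0.4633, 0.3924, 0.0815] [-0.0, -8.0, 8.9]
```

```bash
python3 -m crank '[1,0,-0.04,0,0, 1,0,-0.03,0,0, 1,0,0,0,0, 1,0,0,0,0, 1,0,0,0,0, 1,0,0,0,0, 1,0,0,0,0, 1,0,0,0,0]' >/dev/null; python3 ok.py
python3 -m crank '[1,0,0,0,0, 1,0,0,0,0, 1,0,0,0,0, 1,0,0,0,0, 1,0,0,0,0, 1,0,0,0,0, 1,0,0,0,0, 1,0,0,0,0]' >/dev/null; python3 ok.py
```

```text
33.13 [0.4633, 0.3928, 0.0815] [1.3, -10.0, 9.0]
33.8 [0.4633, 0.3928, 0.0815] [0.6, -9.8, 9.5]
```

```bash
python3 -m crank '[1,0,0.04,0,0, 1,0,0.08,0,0, 1,0,0.1,0,0, 1,0,0.1,0,0, 1,0,0.1,0,0, 1,0,0.08,0,0, 1,0,0.05,0,0, 1,0,0,0,0]' >/dev/null; python3 ok.py
python3 -m crank '[1.5,0,0,0,0, 1.8,0,0,0,0, 2.1,0,0,0,0, 2.4,0,0,0,0, 2.7,0,0,0,0, 3,0,0,0,0, 3.5,0,0,0,0, 4,0,0,0,0]'; python3 ok.py
python3 -m crank '[4,0,0,-0.3,0, 4,0,0,-0.6,0, 4,0,0,-0.8,0, 4,0,0,-0.8,0, 4,0,0,-0.8,0, 4,0,0,-0.8,0, 4,0,0,-0.8,0, 4,0,0,-0.8,0]'
python3 -m crank '[4,0,0,-1.2,0, 4,0,0,-1.2,0, 4,0,0,-1.2,0, 4,0,0,-1.2,0, 4,0,0,-1.2,0, 4,0,0,-1.2,0, 4,0,0,-0.8,0, 4,0,0,0,0]'
python3 ov.py ov5.png
```

```text
34.47 [0.4634, 0.3892, 0.0814] [0.4, -0.1, 5.4]
time_s: 35.13
position: [0.4631, 0.389, 0.0809]
tool_rot: [[0.997, 0.074, -0.0], [0.074, -0.997, -0.0], [-0.0, 0.0, -1.0]]
ft_force: [-0.3, -0.4, -0.5]
grip_width: 0.0395
gripper_force: 0.0
35.13 [0.4631, 0.389, 0.0809] [-0.3, -0.4, -0.5]
time_s: 35.8
position: [0.4631, 0.3891, 0.139]
tool_rot: [[0.997, 0.074, 0.0], [0.074, -0.997, 0.0], [0.0, -0.0, -1.0]]
ft_force: [0.1, -0.2, 1.5]
grip_width: 0.0399
gripper_force: 0.0
time_s: 36.47
position: [0.4636, 0.3893, 0.22]
tool_rot: [[0.997, 0.074, 0.003], [0.074, -0.997, 0.002], [0.003, -0.001, -1.0]]
ft_force: [0.2, 0.1, -0.7]
grip_width: 0.0403
gripper_force: 0.0
[-1.40519280e-02 -1.50232355e-04 -5.31529719e-05] 0.1009480719685297
```

View pics/ov5.png

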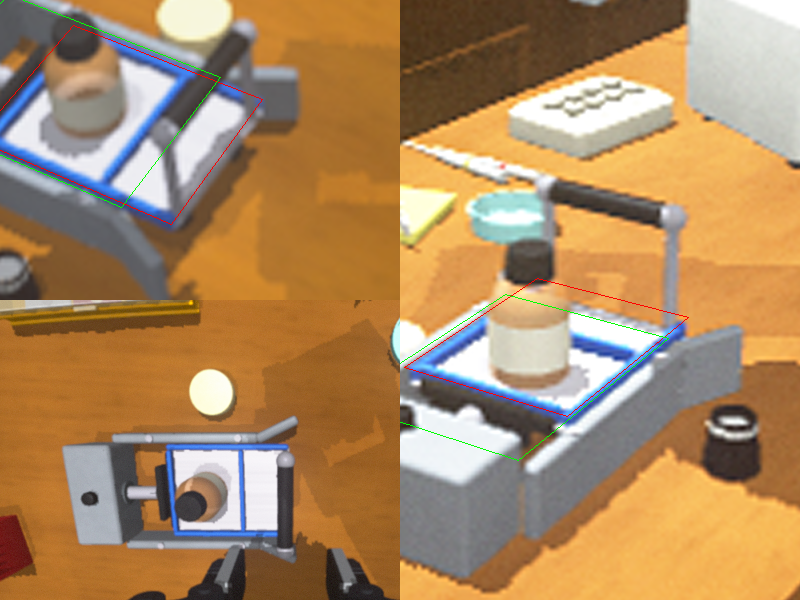

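The caddy stands straight in the bay (wrist panel, 165–285 × 445–535) close to the pad. The bottle is upright, the line is covered and the gripper is clear.

```bash
python3 -c "
from rig import env
print(env.close_job())"
```

```text
the job is handed in; nothing more can be done
None
```

The job is handed in: by force readings and pictures the caddy was pressed on the buffer at about 10 N for over half a second, then released straight in the bay, nose about 101 mm in, bottle upright; castors trailing straight was not seen directly, and I have no verdict back.

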